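# Lock the castle nut of a tape unwinder

### The job

Take the steel lock key out of its wooden rest and set its blade in that pair of the castle nut's slots that needs the least clockwise turning to meet the slot across the spindle end, down onto the spindle end. With the key, turn the nut clockwise (seen from above, tightening) to where these slots meet the spindle's slot and the key sinks fully home in both, and leave it there upright. Press only gently, never force or wedge the key, do not slacken the nut or turn it past that place, and leave the other things where they are.

Things in the scene. Friction and masses are not known exactly. Their poses are not given: they have to be found in the camera images.
- key: Loose steel lock key, 0.11 kg, upright. Origin: centre of the blade's foot; z up; x along the blade. Blade 54 mm long (x), 5 mm thick (y), z = 0 to 24 mm, foot edges eased by 1 mm. Above it a grip tab, 26 mm (x) by 12 mm (y), z = 24 to 66 mm; pinch it across its 12 mm. A half turn about z makes no difference.
- key_grip (a point): Point on the key's grip tab, on its centre line, 48 mm above the blade's foot; same axes as the key.
- rest: Fixed wooden rest for the key, 84 mm (x) by 44 mm (y) by 24 mm high. Origin: centre of its underside. Its slot (57 x 7.5 mm, along its x) opens upward, 14 mm deep; the key stands in it with its foot 10 mm above the table. Draw the key straight up.
- stand: Fixed tape unwinder. Origin: centre of the underside of its round grey foot, 130 mm across, 14 mm high; on it a roll of brown tape 104 mm across up to z = 62 mm, an 84 mm washer up to 66 mm, the castle nut up to 102 mm. Two small ridges on the foot's rim mark its x axis; the spindle's slot lies up to 17 degrees (0.30 rad) to either side of this axis, where exactly is not measured.
- spindle: The upright steel spindle of the unwinder, inside the roll and the nut, with the slot across its end. Origin and axes are those of the stand; they do not tell the slot's direction. It cannot turn, but is sprung: pushed down with over about 3.5 N it yields 1 mm per 3 N, by at most 6 mm, and comes back up. A blade forced in askew wedges.
- spindle_end (a point): Centre of the flat end of the upright spindle (32 mm across), unpressed 92 mm above the stand's underside, 10 mm below the nut's top; axes as the stand's. A slot 7 mm wide, 10 mm deep, edges eased by 1 mm, runs right across this end; the blade drops in only within about 4 degrees of its line. Resting on the end, the key's foot is at this height; fully home, 10 mm lower.
- nut_slot (a point): Centre of the castle nut's top, turning with the nut. Crown 56 mm across, 34 mm bore, on a 58 mm hexagon. Four slots at right angles, 8 mm wide, 22 mm deep, mouth edges eased by 1.5 mm; the point's x axis lies along the pair of opposite slots to be used, at the start 0.70 to 0.95 rad anticlockwise (from above) of the stand's x axis.
- nut (a joint): Turn of the castle nut, rad, growing clockwise seen from above (tightening); 0 when the slots to be used lie along the stand's x axis. Starts between -0.95 and -0.70; friction about 0.12 N m, it stays where it is left. Its slots meet the spindle's somewhere between -0.30 and 0.30.
- marker: Bystander: black-capped marker pen, 128 mm long, 18 mm wide, lying on the table. Origin: centre of its underside.
- rubber_stamp: Bystander: wooden rubber stamp with a knob, standing, 52 x 23 mm, 62 mm high. Origin: centre of its underside.
- stapler: Bystander: desk stapler, 129 x 30 x 43 mm. Origin: centre of its underside.
- glue_stick: Bystander: glue stick standing upright, 28 mm across, 90 mm high. Origin: centre of its underside.
- pill_bottle: Bystander: white bottle standing upright, 41 mm across, 88 mm high. Origin: centre of its underside.
Not all that is in view belongs to the job. There is more than one size of the stand; the job needs the smallest.

How it is judged:
By the outcome, as a careful person would: the job done as asked, in the order asked, and still so for the second after the job is handed in, with the robot touching nothing.
It also fails if it takes over 61 s, if anything falls off the work surface, if the arm or the gripper's body presses on something with over 40 N, if the wrist force passes 120 N, or if a joint passes its speed limit or range.

### The arm

A 6-joint arm with a two-finger parallel gripper is mounted at the origin on the work surface; the furniture and walls round the work are solid. World frame = base frame: x ahead of the robot, y to its left, z up, the work surface at z = 0. Lengths are in m, angles in rad, forces in N, time in s.
With the tool pointing down it reaches from about 0.375 to 0.975 m from the base axis. Payload 3.8 kg.
Tool frame: the origin (TCP) lies midway between the tips of the shut fingers; the grasp point (between the pads) lies 19 mm behind it (pinch_z is the distance from the TCP to the grasp point, in m); z points along the fingers, x is the direction in which the jaws open and shut, and the axes are right-handed (so a half turn about z gives the same grasp; the last joint's range is limited). The gripper opens to 88 mm and grips with 3 to 60 N. Pads are 18 mm wide; open, the fingers measure 123 mm over their backs; the gripper's body (75 mm by 187 mm) begins 45 mm behind the grasp point.
Start: joints at [1.079, 0.264, 1.604, -0, 1.274, -0.037], TCP at [0.297, 0.606, 0.239] pointing down, gripper open.
Joint ranges: [-2.63, 2.63], [-0.94, 2.18], [0.31, 2.57], [-1.31, 4.45], [0, 2.66], [-2.55, 2.55]. Speed limits (rad/s): [2.57, 2.57, 3.14, 3.14, 3.14, 3.14].

### API

Orientations are given as a rotation vector (axis times angle).
In Python, from plant import * gives the robot as it stands. The module is installed in compiled form; this text tells all that it offers.
- The arm moves only by the tool apply_moves, never from a script. Its argument "series" is a list of rows, each a list of 7 numbers: the shift along the tool's x, y, z as a fraction of full scale, then the turn, a rotation vector about the tool's x, y, z as a fraction of full scale, then the gripper's target within -1 to 1 (shut at 1, half-way at 0, fully open at -1). In form: [[tx, ty, tz, ax, ay, az, grip], ...]. A call has 1 to 12 rows; each row is the pose to reach, as a shift and turn from the pose measured when the call began, along the tool's axes at that moment; what a row does not reach only later rows make up. Full scale, the value 1, is 0.2 m for a shift and 90 degrees for a turn. A row lasts 1/10 s, in which the tool goes at most 50 mm and 8.59 degrees, less where a joint would pass 70% of its speed; a pose out of reach is approached as far as the arm can. A call with a number of a shift or a turn outside -1 to 1 is refused whole. A call with a gripper value outside its range is refused whole. The fingers move at their own pace and stop on an object; "newtons" is the grip in N (left out, the last holds). Time passes only in rows, so rows that repeat a pose let the fingers close. It gives the time, the measured TCP pose, the force and the opening at its end, in the units of the state.
- get_obs(): the state, without advancing time (a new reading comes with each control period).
- snapshot(name): name is "scene" or "top" or "wrist"; returns (picture, depth): 384x512x3 uint8, red, green, blue; 384x512 float32, m along the optical axis (not along the pixel's ray), 0 where there is no reading.
- camera_info(name): a dict with "vertical_fov" (degrees; the focal length in pixels is half the picture's height over the tangent of half this angle, whatever the lens; pixels are square), "cx", "cy" (the principal point, pixels), "dist_coeffs" ([k1, k2, p1, p2, k3] as OpenCV has them; the pictures are not rectified), "world_from_camera" (4x4, takes a point from camera to world coordinates); the wrist camera has in their place "tool_from_camera" (4x4, takes a point from camera to tool coordinates, whose origin is the TCP and whose axes are the tool frame's). Camera axes: x right, y down, z forward; pixel columns grow to the right and rows downward; lengths in m; the calibration is good to about 2 mm. A picture is of the moment at which its call begins: read the wrist's pose just before it. camera_info takes no time and is no camera call.
- job_done(): hands the job in, once; it reports no verdict.
The state is a dict: "t": time; "q": joint angles; "qvel": joint speeds; "effort": joint torques, N m; "ee_pos": TCP position; "ee_rot": TCP orientation; "wrist_force": force on the tool from outside, world axes, zero at the start; "torque": the same for the moment, N m; "finger_gap": finger opening in m.
Only numpy, scipy, OpenCV 4.12 (cv2) and the standard library are available. Lean on these libraries where they do the work, as an engineer would, in place of code of your own. Each camera call takes 0.05 s, during which the arm holds its last target.

## Working session

There is one attempt and no reset: what is moved stays moved. The work goes in short steps, Python scripts to look and compute and a tool call to move; the robot and the scene stay as the last step left them, time stands still between calls to the robot, and variables do not carry over. Pictures are saved under pics/ and viewed, and the job is handed in when it is done.

Besides the shell and the picture viewer there is one more tool, called after "Emit:" as a command line: name --pt "numbers of a row" for each row, then --argument value for the rest. apply_moves: Moves the arm, as the interface text tells. Shift numbers are shares of 0.2 m and turn numbers shares of 90 degrees, none past 1 either way. Its arguments: {"type":"object","properties":{"series":{"type":"array"},"newtons":{"type":"number"}},"required":["series"]}

```bash
mkdir -p pics; cat > h.py <<'E'
import numpy as np, cv2
from scipy.spatial.transform import Rotation as R
from plant import *
def K(ci):
    f=192/np.tan(np.radians(ci['vertical_fov'])/2)
    return np.array([[f,0,ci['cx']],[0,f,ci['cy']],[0,0,1.]]),np.array(ci['dist_coeffs'],float)
def wfc(name,obs=None):
    ci=camera_info(name)
    if name!='wrist': return np.array(ci['world_from_camera'])
    T=np.eye(4);T[:3,:3]=R.from_rotvec(obs['ee_rot']).as_matrix();T[:3,3]=obs['ee_pos']
    return T@np.array(ci['tool_from_camera'])
def px2plane(px,name,z,T):
    k,d=K(camera_info(name))
    u=cv2.undistortPoints(np.array(px,float).reshape(-1,1,2),k,d).reshape(-1,2)
    r=np.c_[u,np.ones(len(u))]@T[:3,:3].T
    o=T[:3,3]; return o+r*((z-o[2])/r[:,2])[:,None]
def w2px(P,name,T):
    k,d=K(camera_info(name)); Ti=np.linalg.inv(T)
    p,_=cv2.projectPoints((np.array(P,float).reshape(-1,3)@Ti[:3,:3].T+Ti[:3,3]),np.zeros(3),np.zeros(3),k,d)
    return p.reshape(-1,2)
def snap(name,fn):
    o=get_obs(); im,de=snapshot(name)
    np.savez(fn+'.npz',im=im,de=de,T=wfc(name,o)); cv2.imwrite('pics/'+fn+'.png',im[:,:,::-1]); return o,im,de
def load(fn):
    a=np.load(fn+'.npz'); return a['im'],a['de'],a['T']
E
python3 - <<'E'
from h import *
for n in ['scene','top','wrist']:
    o,_,_=snap(n,n+'0'); ci=camera_info(n); print(n,ci['vertical_fov'],ci['cx'],ci['cy'],ci['dist_coeffs']); print(np.round(wfc(n,o),3))
print(o); print(np.round(camera_info('wrist')['tool_from_camera'],3))
E
```

```text
scene 55.683943630940945 252.0057872743641 193.66993359952247 [-0.07128788  0.          0.          0.          0.        ]
[[ 0.802 -0.462  0.379 -0.058]
 [-0.598 -0.616  0.513 -0.595]
 [-0.004 -0.637 -0.771  1.026]
 [ 0.     0.     0.     1.   ]]
top 56.00100256916121 257.0653876290544 198.34149206373726 [0.01354078 0.         0.         0.         0.        ]
[[ 0.005 -0.994  0.105  0.29 ]
 [-1.    -0.004  0.01   0.014]
 [-0.01  -0.106 -0.994  1.403]
 [ 0.     0.     0.     1.   ]]
wrist 69.76229231003265 258.15127155276 187.51535888593895 [-0.03145371  0.          0.          0.          0.        ]
[[ 0.439  0.856  0.273  0.225]
 [ 0.898 -0.418 -0.135  0.64 ]
 [-0.001  0.304 -0.953  0.384]
 [ 0.     0.     0.     1.   ]]
{'t': 0.1, 'q': array([ 1.07908465e+00,  2.64652499e-01,  1.60524080e+00,  1.12748830e-05,
        1.27369880e+00, -3.68878367e-02]), 'qvel': array([ 0.00055865, -0.0020108 , -0.00254844, -0.00159347, -0.00040008,
       -0.00144016]), 'effort': array([-1.78621985e-04, -5.03617465e+01, -3.58072293e+01,  7.30146188e-02,
        2.31856434e-02, -5.54240694e-05]), 'ee_pos': array([0.29621666, 0.60581418, 0.23752775]), 'ee_rot': array([ 2.6642508 ,  1.66288007, -0.00273143]), 'wrist_force': array([ 0.23794871, -0.04693586, -0.40769115]), 'torque': array([ 0.005422  ,  0.00852821, -0.0233028 ]), 'finger_gap': 0.08839918066571509}
[[ 1.    -0.     0.001 -0.001]
 [ 0.     0.953  0.304 -0.079]
 [-0.001 -0.304  0.953 -0.147]
 [ 0.     0.     0.     1.   ]]
```

View pics/top0.png

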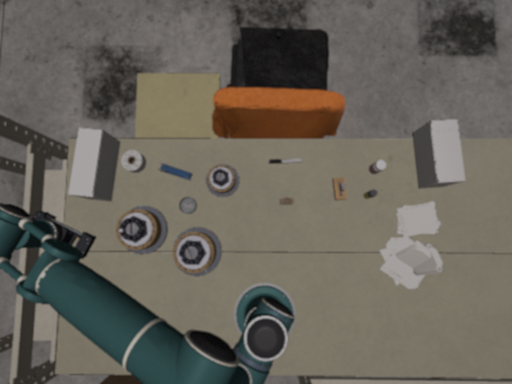

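View pics/scene0.png

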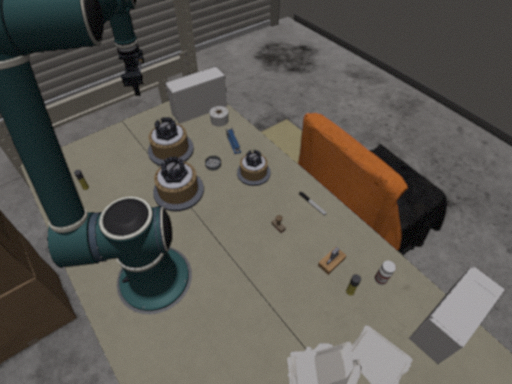

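View pics/wrist0.png

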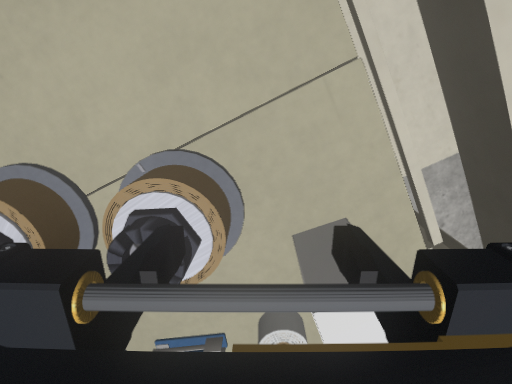

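Three unwinders are in the top view: (138,229), (195,251) and (221,180). The last has clearly the smallest foot. The rest with the key is at (339,188); the thing at (287,201) looks like the rubber stamp. I'll measure these and enlarge both crops.

```bash
python3 - <<'E'
from h import *
im,de,T=load('top0')
a=[cv2.resize(im[y-28:y+28,x-28:x+28,::-1],(390,390),interpolation=cv2.INTER_CUBIC) for x,y in [(221,180),(339,188)]]
ims,_,Ts=load('scene0')
b=[cv2.resize(ims[y-28:y+28,x-28:x+28,::-1],(390,390),interpolation=cv2.INTER_CUBIC) for x,y in [(254,166),(332,260)]]
v=np.vstack([np.hstack(a),np.hstack(b)]); cv2.imwrite('pics/crop0.png',cv2.resize(v,(590,590)))
print(px2plane([(221,180)],'top',.09,T),px2plane([(195,251),(138,229)],'top',.1,T),px2plane([(339,188)],'top',.024,T))
# foot widths: depth-based cloud
k,d=K(camera_info('top'))
for z,pts in [(.014,[(207,180),(238,180)]),(.014,[(173,252),(217,252)]),(.014,[(115,230),(166,230)])]:
    p=px2plane(pts,'top',z,T);print(np.linalg.norm(p[0]-p[1]))
print(px2plane([(254,166)],'scene',.09,Ts),px2plane([(332,260)],'scene',.024,Ts))
E
```

```text
[[0.49686133 0.16066292 0.09      ]] [[0.23818558 0.24848438 0.1       ]
 [0.31563785 0.45579289 0.1       ]] [[ 0.4778548  -0.28611195  0.024     ]]
0.12072967954168404
0.1678513083075118
0.19583863863399012
[[0.48461572 0.12678677 0.09      ]] [[ 0.47393143 -0.29318467  0.024     ]]
```

View pics/crop0.png

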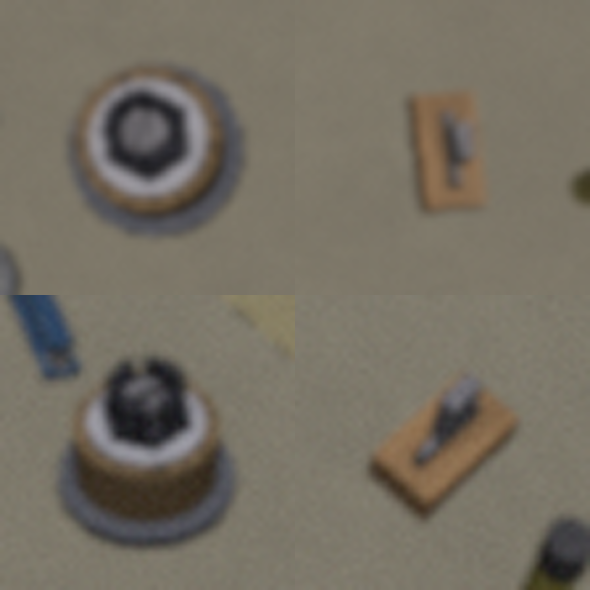

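```bash
cat >> h.py <<'E'
def plan(p,yaw,obs=None):
    o=obs or get_obs(); Rc=R.from_rotvec(o['ee_rot']); p=np.array(p,float)
    Rt=R.from_matrix(np.array([[np.cos(yaw),np.sin(yaw),0],[np.sin(yaw),-np.cos(yaw),0],[0,0,-1.]]))
    s=Rc.as_matrix().T@(p-o['ee_pos'])/.2; a=(Rc.inv()*Rt).as_rotvec()/(np.pi/2)
    X=Rc.as_matrix()[:,0]
    print('pose',np.round(o['ee_pos'],4),'yaw',round(np.arctan2(X[1],X[0]),4),'t',round(o['t'],2),'F',np.round(o['wrist_force'],2),'gap',round(o['finger_gap'],4))
    print('shift',np.round(s,4),'turn',np.round(a,4),'rows',np.linalg.norm(s)*4,np.linalg.norm(a)*90/8.59)
E
python3 - <<'E'
from h import *
_,_,T=load('top0');_,_,Ts=load('scene0')
print(px2plane([(220.9,176.7)],'top',.1,T),px2plane([(253.9,158.9)],'scene',.1,Ts))
y=.3
plan(np.array([.503,.148,.2])-np.array([np.sin(y),-np.cos(y),0])*-.04,y)
E
```

```text
[[0.50747767 0.16010186 0.1       ]] [[0.49977742 0.14758339 0.1       ]]
pose [0.2963 0.6059 0.2377] yaw 1.116 t 0.15 F [-0.13 -0.08 -0.2 ] gap 0.0883
shift [-1.7481  2.0714  0.1913] turn [4.000e-04 1.000e-03 5.195e-01] rows 10.868811705498816 5.442727173900442
```

Emit:
apply_moves --pt "-0.87 1 0 0 0 0 -1" --pt "-0.87 1 0 0 0 0 -1" --pt "-0.87 1 0 0 0 0 -1" --pt "-0.87 1 0 0 0 0 -1" --pt "-0.87 1 0 0 0 0 -1" --pt "-0.87 1 0 0 0 0 -1"

```text
t: 0.75
ee_pos: [0.4004, 0.3579, 0.2376]
ee_rot: [2.666, 1.658, -0.004]
wrist_force: [0.6, -0.0, 0.5]
finger_gap: 0.088
```

Emit:
apply_moves --pt "-0.87 1 0.15 0 0 0.5 -1" --pt "-0.87 1 0.15 0 0 0.5 -1" --pt "-0.87 1 0.15 0 0 0.5 -1" --pt "-0.87 1 0.15 0 0 0.5 -1" --pt "-0.87 1 0.15 0 0 0.5 -1" --pt "-0.87 1 0.15 0 0 0.5 -1" --pt "-0.87 1 0.15 0 0 0.5 -1" --pt "-0.87 1 0.15 0 0 0.5 -1"

```text
t: 1.55
ee_pos: [0.5028, 0.1136, 0.2081]
ee_rot: [3.097, 0.511, -0.003]
wrist_force: [0.3, -0.1, -0.5]
finger_gap: 0.0881
```

```bash
python3 - <<'E'
from h import *
snap('wrist','w1'); plan((.515,.115,.2),.3)
E
```

```text
pose [0.5026 0.1142 0.2083] yaw 0.3284 t 1.6 F [ 0.27 -0.58  0.55] gap 0.0879
shift [0.0599 0.0163 0.0415] turn [0.0013 0.0013 0.0181] rows 0.2986405412755656 0.1904204582092097
```

View pics/w1.png

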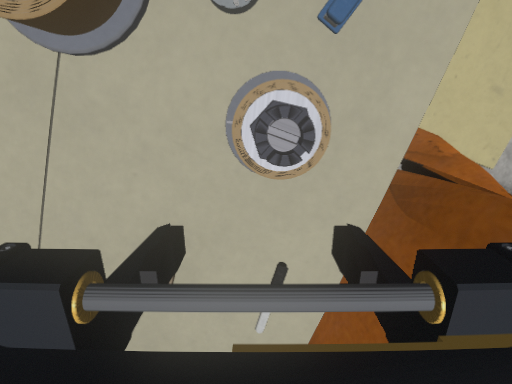

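The nut is at about (284,132), and both its slots and the spindle slot are visible. I'll move in lower for an accurate look.

```bash
python3 - <<'E'
from h import *
im,de,T=load('w1')
n=px2plane([(284,134)],'wrist',.1,T)[0];print(n, de[134,284])
y=.3
plan(np.array([n[0],n[1],.14])-np.array([np.sin(y),-np.cos(y),0])*-.045,y)
cv2.imwrite('pics/w1c.png',cv2.resize(im[64:194,214:344,::-1],(590,590),interpolation=cv2.INTER_CUBIC))
E
```

```text
[0.50912622 0.16676925 0.1       ] 0.26900154
pose [0.5026 0.1142 0.2083] yaw 0.3284 t 1.6 F [ 0.27 -0.58  0.55] gap 0.0879
shift [ 0.1098 -0.0139  0.3413] turn [0.0013 0.0013 0.0181] rows 1.4352771037953749 0.1904204582092097
```

View pics/w1c.png

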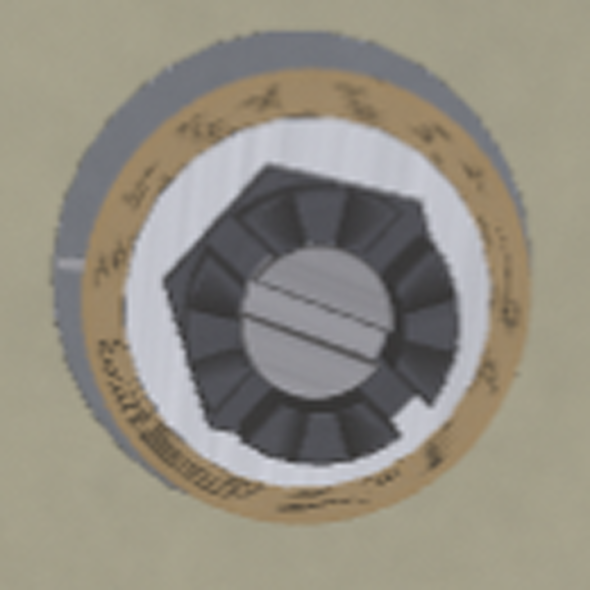

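Emit:
apply_moves --pt "0.11 -0.02 0.34 0 0 0 -1" --pt "0.11 -0.02 0.34 0 0 0 -1" --pt "0.11 -0.02 0.34 0 0 0 -1" --pt "0.11 -0.02 0.34 0 0 0 -1"

```text
t: 2.0
ee_pos: [0.5215, 0.1262, 0.1404]
ee_rot: [3.097, 0.517, -0.004]
wrist_force: [-0.0, 0.3, 0.6]
finger_gap: 0.0879
```

```bash
python3 - <<'E'
from h import *
o,im,de=snap('wrist','w2'); plan((.515,.115,.2),.3)
cv2.imwrite('pics/w2c.png',cv2.resize(im[20:200,170:350,::-1],(594,594),interpolation=cv2.INTER_CUBIC))
E
```

```text
pose [0.5223 0.126  0.1414] yaw 0.3303 t 2.05 F [ 0.75 -0.09  0.36] gap 0.0881
shift [-0.0528  0.041  -0.2927] turn [0.0014 0.0005 0.0193] rows 1.2009064401966196 0.20247854420428324
```

View pics/w2.png

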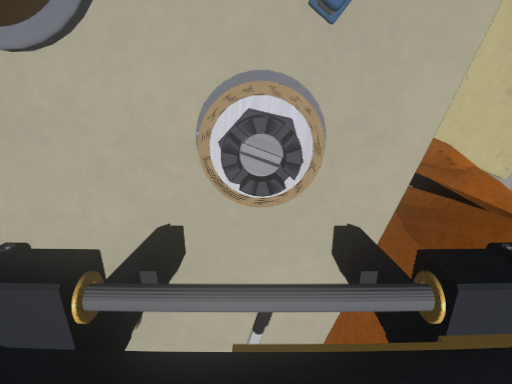

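View pics/w2c.png

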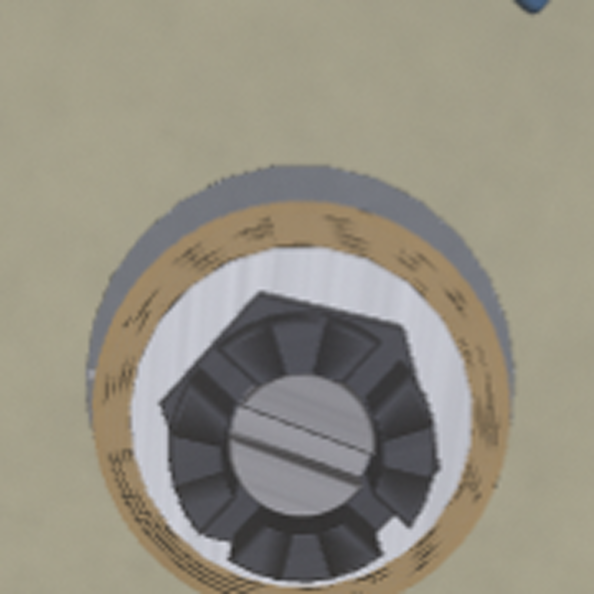

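```bash
cat > ana.py <<'E'
from h import *
import sys
def cloud(fn,name='wrist'):
    im,de,T=load(fn); k,d=K(camera_info(name))
    v,u=np.mgrid[0:384,0:512]
    n=cv2.undistortPoints(np.c_[u.ravel(),v.ravel()].astype(float).reshape(-1,1,2),k,d).reshape(-1,2)
    P=np.c_[n,np.ones(len(n))]*de.reshape(-1,1)
    return (P@T[:3,:3].T+T[:3,3]).reshape(384,512,3),im,de,T
def ortho(im,T,z,c,half=.036,n=590):
    # world-aligned: x right, y up, resampled on plane z
    g=np.linspace(-half,half,n); X,Y=np.meshgrid(c[0]+g,c[1]-g)
    p=w2px(np.c_[X.ravel(),Y.ravel(),np.full(X.size,z)],'wrist',T).astype(np.float32).reshape(n,n,2)
    return cv2.remap(im,p[:,:,0],p[:,:,1],cv2.INTER_CUBIC)
if __name__=='__main__':
    P,im,de,T=cloud(sys.argv[1]); Z=P[:,:,2]
    m=(Z>.096)&(Z<.11)&(de>0)&(np.hypot(P[:,:,0]-.509,P[:,:,1]-.167)<.05)
    print(m.sum(),P[m].mean(0),np.percentile(Z[m],[5,50,95]))
    xy=P[m][:,:2]; (c,r)=cv2.minEnclosingCircle(xy.astype(np.float32)*1000); print('top circle',c,r)
    c=np.array(c)/1000
    s=(np.abs(np.hypot(P[:,:,0]-c[0],P[:,:,1]-c[1]))<.014)&(de>0); print('spindle z',np.percentile(Z[s],[5,50,95]))
    o=ortho(im,T,.102,c).astype(float)
    o=np.clip(255*(o/255)**.5,0,255).astype(np.uint8)
    cv2.imwrite('pics/'+sys.argv[1]+'_o.png',o[:,:,::-1])
    h=np.clip((Z-.06)/.05*255,0,255).astype(np.uint8)
    o=ortho(np.dstack([h]*3),T,.102,c); cv2.imwrite('pics/'+sys.argv[1]+'_h.png',o)
E
python3 ana.py w2
```

```text
2716 [0.50960426 0.16630043 0.10221689] [0.10005156 0.10244829 0.10361687]
top circle (510.02020263671875, 165.13534545898438) 28.089927673339844
spindle z [0.08207305 0.0922593  0.09364008]
```

View pics/w2_o.png

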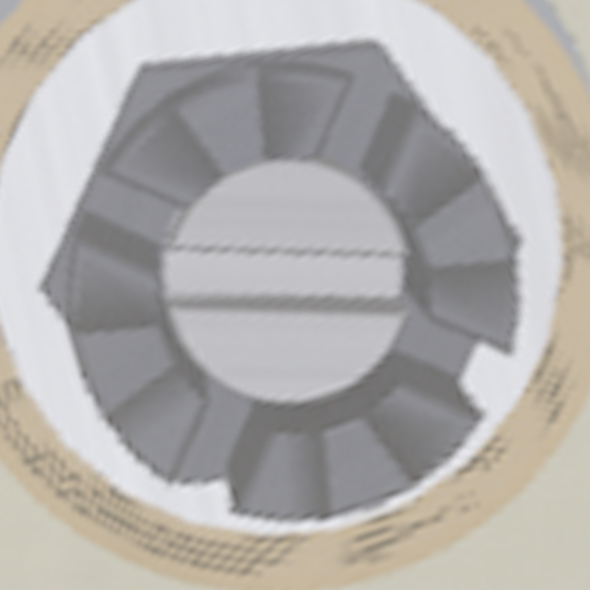

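View pics/w2_h.png

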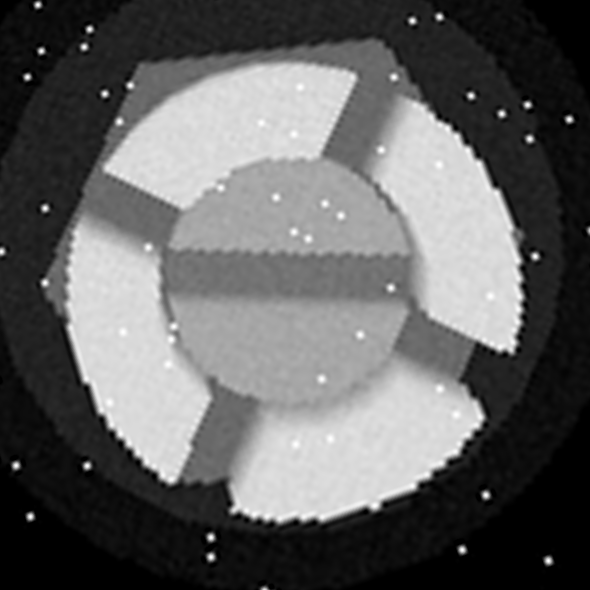

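The height map shows it clearly. The spindle slot lies at about -1° from world x. One nut slot pair lies at about +64°, from (205,440) to (365,115), and the other at about -26°. The +64° pair needs about 65° clockwise and the other about 155°, so I'll use the +64° pair. Next I'll get precise numbers and locate the ridges as a check.

```bash
cat > nut.py <<'E'
from ana import *
def nut(fn,c,zc=.1022,zs=.092,verb=True):
    P,im,de,T=cloud(fn); Z=cv2.medianBlur(np.where(de>0,P[:,:,2],.2).astype(np.float32),3)
    half,n=.036,720; s=2*half/n
    def om(z):
        o=ortho(np.dstack([Z]*3),T,z,c,half,n)[:,:,0]
        g=np.linspace(-half,half,n); X,Y=np.meshgrid(c[0]+g,c[1]-g); return o,X,Y
    o,X,Y=om(zc); r=np.hypot(X-c[0],Y-c[1]); m=((o<zc-.0025)&(r>.0185)&(r<.0265)).astype(np.uint8)
    nl,l,st,ce=cv2.connectedComponentsWithStats(m)
    G=sorted([(np.mean(X[l==i]),np.mean(Y[l==i]),st[i,4]*s*s*1e6) for i in range(1,nl) if st[i,4]*s*s*1e6>30],key=lambda g:np.arctan2(g[1]-c[1],g[0]-c[0]))
    if verb: print(np.round([(np.degrees(np.arctan2(g[1]-c[1],g[0]-c[0])),g[2],g[0],g[1]) for g in G],4))
    if len(G)==4:
        for i in (0,1):
            d=np.subtract(G[i+2][:2],G[i][:2]); print('pair',np.round(np.degrees(np.arctan2(d[1],d[0])),2),'mid',(np.add(G[i][:2],G[i+2][:2])/2).round(4))
    # crown ring outer circle fit
    k=((o>zc-.0025)&(o<zc+.004)&(r<.032)).astype(np.uint8); 
    o,X,Y=om(zs); r=np.hypot(X-c[0],Y-c[1]); m=(o<zs-.0025)&(r<.0125)
    q=np.c_[X[m],Y[m]]; mu=q.mean(0); w,v=np.linalg.eigh(np.cov((q-mu).T)); 
    a=np.degrees(np.arctan2(v[1,1],v[0,1])); print('spindle slot',round((a+90)%180-90,2),'mid',mu.round(4),'width~',np.sqrt(12*w[0])*1e3)
    t=(np.abs(o-zs)<.0015)&(r<.0125); print('spindle top z',o[t].mean())
if __name__=='__main__':
    nut(sys.argv[1],(float(sys.argv[2]),float(sys.argv[3])))
E
python3 nut.py w2 .5095 .1655
python3 - <<'E'
from ana import *
P,im,de,T=cloud('w1')
# foot rim ortho at z=.014
c=(.5095,.1655); o=ortho(im,T,.014,c,.075,590); cv2.imwrite('pics/foot.png',o[:,:,::-1])
E
```

```text
[[-1.134428e+02  6.374000e+01  5.006000e-01  1.450000e-01]
 [-2.349690e+01  6.290000e+01  5.300000e-01  1.566000e-01]
 [ 6.519280e+01  6.256000e+01  5.189000e-01  1.858000e-01]
 [ 1.552373e+02  6.411000e+01  4.891000e-01  1.749000e-01]]
pair 65.87 mid [0.5098 0.1654]
pair 155.87 mid [0.5096 0.1657]
spindle slot -1.46 mid [0.5095 0.1655] width~ 6.664244848176074
spindle top z 0.09256597
```

View pics/foot.png

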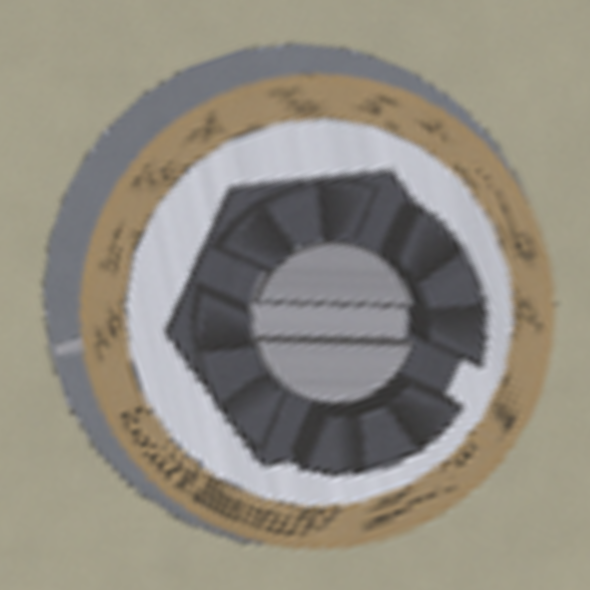

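Stand x, from the left ridge at (65,348), is about +13°. That puts the nut at -0.92 rad and the spindle slot at -14.5°, both consistent with the brief. Now to look at the key, travelling high.

```bash
python3 - <<'E'
from h import *
plan((.47,-.1,.2),-.5);plan((.43,-.29,.16),-1.57)
E
```

```text
pose [0.5223 0.126  0.1414] yaw 0.3303 t 2.05 F [ 0.75 -0.09  0.36] gap 0.0881
shift [-0.6143  0.9849 -0.2902] turn [ 1.500e-03 -1.000e-04  5.286e-01] rows 4.785945751043701 5.537976769185361
pose [0.5223 0.126  0.1414] yaw 0.3303 t 2.05 F [ 0.75 -0.09  0.36] gap 0.0881
shift [-1.1114  1.8183 -0.0881] turn [ 1.4000e-03 -9.0000e-04  1.2097e+00] rows 8.531363718325347 12.674923169398204
```

Emit:
apply_moves --pt "-0.1 0.2 -0.3 0 0 0.1 -1" --pt "-0.61 0.98 -0.3 0 0 0.6 -1" --pt "-0.61 0.98 -0.3 0 0 0.6 -1" --pt "-0.61 0.98 -0.3 0 0 0.6 -1" --pt "-0.61 0.98 -0.3 0 0 0.6 -1" --pt "-0.61 0.98 -0.3 0 0 0.6 -1" --pt "-0.61 0.98 -0.3 0 0 0.6 -1"

```text
t: 2.75
ee_pos: [0.4711, -0.1008, 0.2049]
ee_rot: [2.99, -0.957, 0.009]
wrist_force: [-0.9, 0.1, -0.2]
finger_gap: 0.0882
```

```bash
python3 - <<'E'
from h import *
plan((.43,-.29,.16),-1.57)
E
```

```text
pose [ 0.4711 -0.1008  0.2049] yaw -0.6198 t 2.75 F [-0.86  0.08 -0.17] gap 0.0882
shift [0.3807 0.8893 0.227 ] turn [-0.0018 -0.0036  0.6049] rows 3.974600859069417 6.3381166142727805
```

Emit:
apply_moves --pt "0.38 0.89 0.22 0 0 0.605 -1" --pt "0.38 0.89 0.22 0 0 0.605 -1" --pt "0.38 0.89 0.22 0 0 0.605 -1" --pt "0.38 0.89 0.22 0 0 0.605 -1" --pt "0.38 0.89 0.22 0 0 0.605 -1" --pt "0.38 0.89 0.22 0 0 0.605 -1" --pt "0.38 0.89 0.22 0 0 0.605 -1" --pt "0.38 0.89 0.22 0 0 0.605 -1"

```text
t: 3.55
ee_pos: [0.4306, -0.2907, 0.1636]
ee_rot: [-2.221, 2.22, -0.015]
wrist_force: [-0.0, 0.3, 0.5]
finger_gap: 0.0881
```

```bash
python3 - <<'E'
from ana import *
snap('wrist','k1'); plan((.43,-.29,.16),-1.57)
P,im,de,T=cloud('k1'); c=(.475,-.29)
o=ortho(im,T,.07,c,.06,590)
h=np.clip(P[:,:,2]/.09*255,0,255).astype(np.uint8)
cv2.imwrite('pics/k1.png',im[:,:,::-1]); cv2.imwrite('pics/k1o.png',o[:,:,::-1])
m=(P[:,:,2]>.068)&(P[:,:,2]<.085)&(de>0)&(np.hypot(P[:,:,0]-c[0],P[:,:,1]-c[1])<.06)
print(m.sum()); q=P[m]; print(q.mean(0)); (cc,s,a)=cv2.minAreaRect((q[:,:2]*1000).astype(np.float32));print('tab rect',cc,s,a,q[:,2].mean())
E
```

```text
pose [ 0.4306 -0.2905  0.1634] yaw -1.5686 t 3.6 F [ 0.08  0.03 -0.26] gap 0.0882
shift [-0.0025  0.003   0.0168] turn [-0.0047 -0.0035  0.0009] rows 0.06892065417559441 0.06223168221274306
431
[ 0.47814406 -0.29049962  0.07634253]
tab rect (477.436279296875, -290.4908142089844) (26.337730407714844, 11.972272872924805) 5.615633964538574 0.0763425314580595
```

View pics/k1.png

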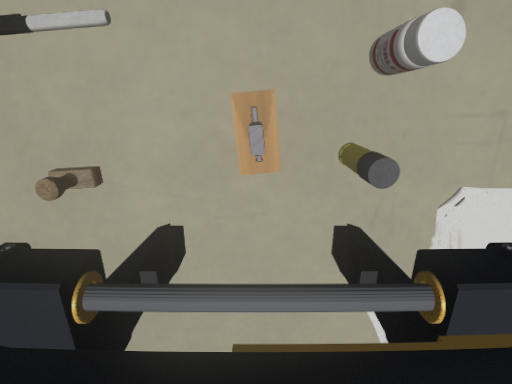

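View pics/k1o.png

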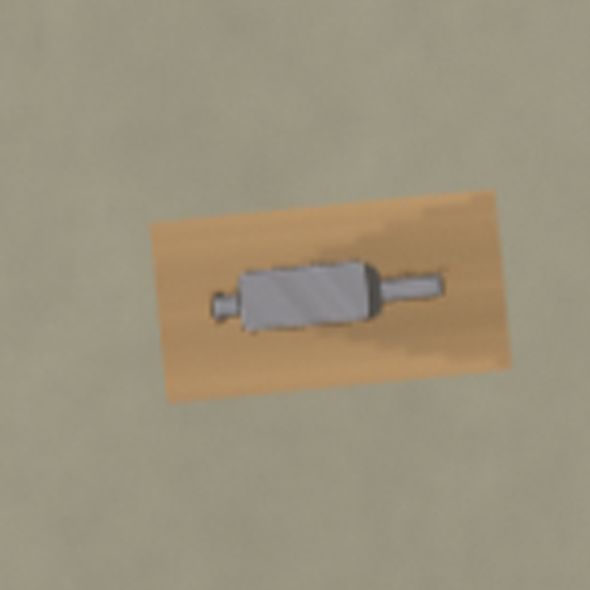

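```bash
python3 - <<'E'
from ana import *
plan((.4775,-.2905,.12),-1.475);plan((.4775,-.2905,.040),-1.475)
E
```

```text
pose [ 0.4306 -0.2905  0.1634] yaw -1.5686 t 3.6 F [ 0.08  0.03 -0.26] gap 0.0882
shift [-0.0005 -0.233   0.2186] turn [-0.0046 -0.0037 -0.0595] rows 1.2778478385150416 0.6268800661002216
pose [ 0.4306 -0.2905  0.1634] yaw -1.5686 t 3.6 F [ 0.08  0.03 -0.26] gap 0.0882
shift [-0.0027 -0.23    0.6185] turn [-0.0046 -0.0037 -0.0595] rows 2.639731338143526 0.6268800661002216
```

Emit:
apply_moves --pt "0 -0.232 0.2 -0.005 -0.004 -0.06 -0.3" --pt "0 -0.232 0.2 -0.005 -0.004 -0.06 -0.3" --pt "0 -0.232 0.2 -0.005 -0.004 -0.06 -0.3" --pt "0 -0.232 0.2 -0.005 -0.004 -0.06 -0.3" --pt "0 -0.232 0.2 -0.005 -0.004 -0.06 -0.3" --pt "0 -0.232 0.2 -0.005 -0.004 -0.06 -0.3"

```text
t: 4.2
ee_pos: [0.4771, -0.2909, 0.1249]
ee_rot: [-2.326, 2.112, -0.001]
wrist_force: [0.9, 0.1, -0.7]
finger_gap: 0.0575
```

```bash
python3 - <<'E'
from ana import *
snap('wrist','k2'); plan((.4775,-.2905,.040),-1.475)
E
```

```text
pose [ 0.4771 -0.2909  0.1248] yaw -1.4747 t 4.25 F [ 0.51  0.03 -1.18] gap 0.0572
shift [-0.002  -0.0017  0.424 ] turn [-0.0003 -0.0004  0.0002] rows 1.6960324306300083 0.005345539706858486
```

View pics/k2.png

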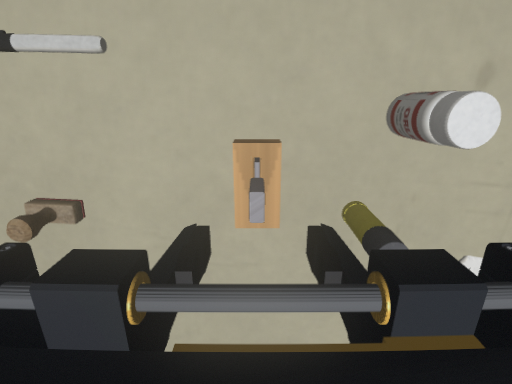

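The key tab is centred between the fingers: column 257 against a finger midline of about 258.5. I'll descend and close gently.

Emit:
apply_moves --pt "0 0 0.2 0 0 0 -0.3" --pt "0 0 0.3 0 0 0 -0.3" --pt "0 0 0.42 0 0 0 -0.3" --pt "0 0 0.42 0 0 0 -0.3" --pt "0 0 0.42 0 0 0 -0.3" --newtons 5

```text
t: 4.75
ee_pos: [0.4769, -0.291, 0.0412]
ee_rot: [2.325, -2.113, 0.001]
wrist_force: [0.4, 0.0, 0.9]
finger_gap: 0.0573
```

Emit:
apply_moves --pt "0 0 0 0 0 0 0.3" --pt "0 0 0 0 0 0 0.6" --pt "0 0 0 0 0 0 0.75" --pt "0 0 0 0 0 0 1" --pt "0 0 0 0 0 0 1" --pt "0 0 0 0 0 0 1" --pt "0 0 0 0 0 0 1" --pt "0 0 0 0 0 0 1" --newtons 5

```text
t: 5.55
ee_pos: [0.4769, -0.291, 0.0412]
ee_rot: [2.325, -2.112, 0.0]
wrist_force: [-0.6, 0.1, 1.5]
finger_gap: 0.0119
```

```bash
python3 - <<'E'
from ana import *
snap('wrist','k3'); plan((.4775,-.2905,.040),-1.475); print(get_obs()['torque'])
E
```

```text
pose [ 0.4769 -0.2909  0.0412] yaw -1.475 t 5.6 F [-0.74  0.59  1.65] gap 0.0122
shift [-0.002  -0.003   0.0062] turn [-0.0001 -0.0001  0.    ] rows 0.02857410517606436 0.0016319313243121183
[0.13360182 0.22489233 0.04006152]
```

View pics/k3.png

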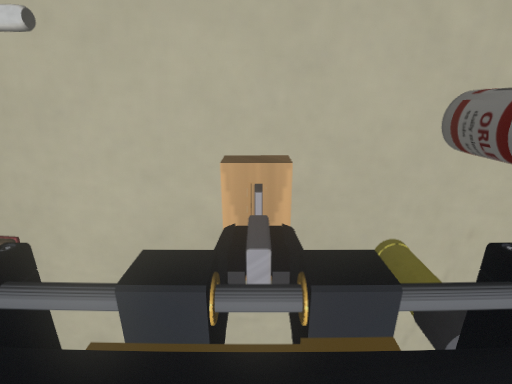

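Gripped with a 12 mm gap and almost no side force. I'll firm the grip and draw it straight up.

Emit:
apply_moves --pt "0 0 0 0 0 0 1" --pt "0 0 0 0 0 0 1" --pt "0 0 -0.05 0 0 0 1" --pt "0 0 -0.1 0 0 0 1" --pt "0 0 -0.2 0 0 0 1" --pt "0 0 -0.4 0 0 0 1" --pt "0 0 -0.6 0 0 0 1" --pt "0 0 -0.8 0 0 0 1" --pt "0 0 -0.8 0 0 0 1" --pt "0 0 -0.8 0 0 0 1" --newtons 40

```text
t: 6.6
ee_pos: [0.4777, -0.2915, 0.2033]
ee_rot: [-2.325, 2.112, -0.006]
wrist_force: [-0.7, 0.1, -2.1]
finger_gap: 0.0119
```

```bash
python3 - <<'E'
from ana import *
snap('wrist','k4'); plan((.5096,.1655,.2),np.radians(65.87-90)); print(get_obs()['torque'])
E
```

```text
pose [ 0.4766 -0.2907  0.2013] yaw -1.475 t 6.65 F [-0.17 -0.23 -1.01] gap 0.0117
shift [-2.2549 -0.3825  0.0058] turn [ 0.000e+00 -2.000e-04 -6.709e-01] rows 9.148564412543996 7.0292272740203865
[ 0.03423267  0.15685584 -0.00940214]
```

View pics/k4.png

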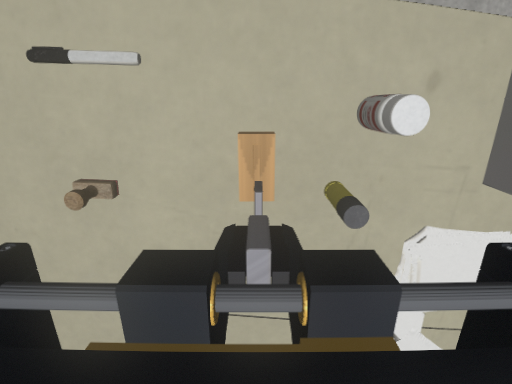

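```bash
cat > hand.py <<'E'
from ana import *
def hand(fn,save=True):
    im,de,T=load(fn); k,d=K(camera_info('wrist')); t=np.array(camera_info('wrist')['tool_from_camera'])
    v,u=np.mgrid[0:384,0:512]
    n=cv2.undistortPoints(np.c_[u.ravel(),v.ravel()].astype(float).reshape(-1,1,2),k,d).reshape(-1,2)
    P=(np.c_[n,np.ones(len(n))]*de.reshape(-1,1)@t[:3,:3].T+t[:3,3]).reshape(384,512,3)
    m=(de>0)&(np.abs(P[:,:,0])<.012)&(P[:,:,1]<-.0095)&(P[:,:,1]>-.035)&(P[:,:,2]>-.045)&(P[:,:,2]<.034)
    for lo,hi,nm in [(-.045,-.027,'tab top'),(.003,.012,'blade top'),(.003,.034,'blade')]:
        q=P[m&(P[:,:,2]>lo)&(P[:,:,2]<hi)]
        if len(q)>5:
            print(nm,len(q),'mean',q.mean(0).round(4),'x',np.percentile(q[:,0],[2,98]).round(4),'y',np.percentile(q[:,1],[2,98]).round(4),'z',np.percentile(q[:,2],[2,98]).round(4))
            pf=np.polyfit(q[:,1],q[:,0],1); print('   slope x/y deg',np.degrees(np.arctan(pf[0])).round(2))
    m2=(de>0)&(np.abs(P[:,:,0])<.012)&(np.abs(P[:,:,1])<.02)&(P[:,:,2]>-.042)&(P[:,:,2]<-.030)
    if m2.sum()>5: q=P[m2]; print('tabtop',len(q),q.mean(0).round(4),'x',np.percentile(q[:,0],[2,98]).round(4),'y',np.percentile(q[:,1],[2,98]).round(4))
if __name__=='__main__': hand(sys.argv[1])
E
python3 hand.py k4; python3 - <<'E'
from h import *
im,_,_=load('k4'); cv2.imwrite('pics/k4c.png',cv2.resize(im[120:300,200:320,::-1],(400,600),interpolation=cv2.INTER_CUBIC))
E
```

```text
tab top 410 mean [ 0.0007 -0.0123 -0.0331] x [-0.007   0.0067] y [-0.014  -0.0096] z [-0.0364 -0.0274]
   slope x/y deg -13.7
blade top 230 mean [ 0.001  -0.0202  0.0067] x [-0.0014  0.0044] y [-0.0278 -0.013 ] z [0.0035 0.0103]
   slope x/y deg 0.85
blade 293 mean [ 0.0009 -0.0218  0.0097] x [-0.0014  0.0042] y [-0.0278 -0.013 ] z [0.0036 0.0272]
   slope x/y deg 0.72
tabtop 1328 [ 0.0004 -0.0064 -0.0353] x [-0.0112  0.0111] y [-0.0137  0.0045]
```

View pics/k4c.png

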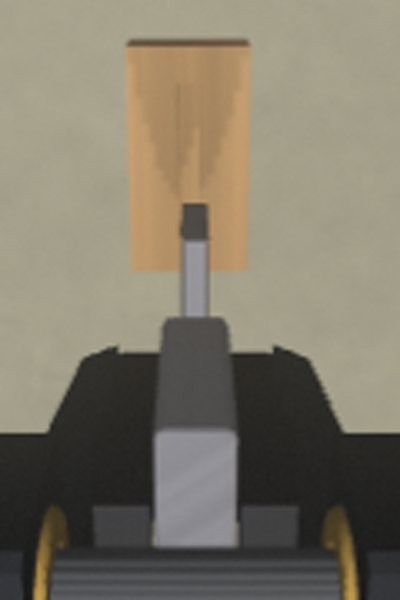

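The key is held straight. Blade centre appears at about x +1 mm, y -0.5 mm in the tool frame, as the camera sees it. I'll carry it to beside the nut at the insertion yaw and re-measure with the same camera, so the calibration bias cancels.

Emit:
apply_moves --pt "-1 -0.1 0 0 0 0 1" --pt "-1 -0.1 0 0 0 0 1" --pt "-1 -0.1 0 0 0 0 1" --pt "-1 -0.1 0 0 0 0 1" --pt "-1 -0.1 0 0 0 0 1"

```text
t: 7.15
ee_pos: [0.4751, -0.0843, 0.1985]
ee_rot: [2.33, -2.105, -0.009]
wrist_force: [-0.2, 0.1, -1.8]
finger_gap: 0.0114
```

```bash
python3 - <<'E'
from ana import *
plan((.489,.120,.18),np.radians(65.87-90)); print(get_obs()['torque'])
E
```

```text
pose [ 0.4751 -0.0843  0.1985] yaw -1.4694 t 7.15 F [-0.17  0.07 -1.79] gap 0.0114
shift [-1.0089 -0.1732  0.0954] turn [ 0.0014  0.0037 -0.6673] rows 4.11239038820224 6.99179834360505
[-0.03043309  0.16121905  0.00900995]
```

Emit:
apply_moves --pt "-1 -0.173 0.09 0 0 -0.667 1" --pt "-1 -0.173 0.09 0 0 -0.667 1" --pt "-1 -0.173 0.09 0 0 -0.667 1" --pt "-1 -0.173 0.09 0 0 -0.667 1" --pt "-1 -0.173 0.09 0 0 -0.667 1" --pt "-1 -0.173 0.09 0 0 -0.667 1" --pt "-1 -0.173 0.09 0 0 -0.667 1" --pt "-1 -0.173 0.09 0 0 -0.667 1" --pt "-1 -0.173 0.09 0 0 -0.667 1"

```text
t: 8.05
ee_pos: [0.4884, 0.1175, 0.1796]
ee_rot: [-3.07, 0.663, 0.013]
wrist_force: [-0.4, 0.9, -0.9]
finger_gap: 0.0117
```

```bash
python3 - <<'E'
from ana import *
snap('wrist','p1'); plan((.489,.120,.16),np.radians(65.87-90)); print(get_obs()['torque'])
E
python3 hand.py p1; python3 nut.py p1 .5095 .1655
```

```text
pose [0.4886 0.1176 0.18  ] yaw -0.4253 t 8.1 F [ 0.31  0.5  -1.94] gap 0.0112
shift [-0.0023 -0.0119  0.0999] turn [ 0.0003  0.0048 -0.0026] rows 0.40235008801196287 0.05696055515794533
[-0.01453811  0.08361246 -0.02591658]
tab top 386 mean [ 0.0003 -0.012  -0.0329] x [-0.0053  0.0059] y [-0.0134 -0.0096] z [-0.0362 -0.0272]
   slope x/y deg -8.69
blade top 232 mean [ 0.0004 -0.0197  0.0067] x [-0.0031  0.0033] y [-0.0272 -0.0124] z [0.0033 0.0108]
   slope x/y deg -0.9
blade 295 mean [ 0.0004 -0.0212  0.0096] x [-0.0029  0.0028] y [-0.0273 -0.0125] z [0.0033 0.0269]
   slope x/y deg -0.68
tabtop 1335 [ 0.0002 -0.0059 -0.0352] x [-0.0112  0.0111] y [-0.0131  0.0049]
[[-1.122317e+02  6.516000e+01  5.010000e-01  1.448000e-01]
 [-2.379660e+01  6.403000e+01  5.300000e-01  1.565000e-01]
 [ 6.434080e+01  6.682000e+01  5.192000e-01  1.857000e-01]
 [ 1.555410e+02  6.637000e+01  4.891000e-01  1.748000e-01]]
pair 66.06 mid [0.5101 0.1652]
pair 155.87 mid [0.5095 0.1656]
spindle slot -1.07 mid [0.5096 0.1652] width~ 6.849997198758142
spindle top z 0.09261953
```

View pics/p1.png

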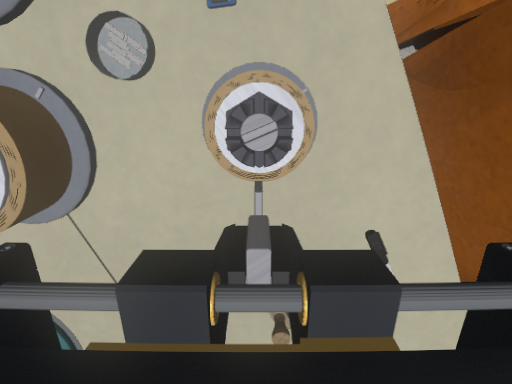

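The nut centre agrees between the two yaws at (0.5097, 0.1653), with the slot pair at +66° and the key aligned. I'll move over it and stop above the mouth.

```bash
python3 - <<'E'
from ana import *
plan((.5097,.1653,.147),np.radians(-24.05))
E
```

```text
pose [0.4886 0.1176 0.18  ] yaw -0.4253 t 8.1 F [ 0.31  0.5  -1.94] gap 0.0112
shift [-0.0009 -0.261   0.1647] turn [ 0.0003  0.0048 -0.0035] rows 1.2345294425167705 0.06200244961205591
```

Emit:
apply_moves --pt "0 -0.26 0.05 0 0.005 -0.0035 1" --pt "0 -0.26 0.165 0 0.005 -0.0035 1" --pt "0 -0.26 0.165 0 0.005 -0.0035 1" --pt "0 -0.26 0.165 0 0.005 -0.0035 1" --pt "0 -0.26 0.165 0 0.005 -0.0035 1" --pt "0 -0.26 0.165 0 0.005 -0.0035 1"

```text
t: 8.7
ee_pos: [0.5104, 0.1645, 0.1481]
ee_rot: [-3.072, 0.657, -0.003]
wrist_force: [-0.4, 0.2, -1.1]
finger_gap: 0.012
```

```bash
python3 - <<'E'
from ana import *
o,im,de=snap('wrist','p2'); snap('scene','s2'); plan((.5097,.1653,.13),np.radians(-24.05)); print(get_obs()['torque'])
cv2.imwrite('pics/p2c.png',cv2.resize(im[120:300,168:348,::-1],(590,590),interpolation=cv2.INTER_CUBIC))
im,_,_=load('s2');cv2.imwrite('pics/s2c.png',cv2.resize(im[100:200,204:304,::-1],(590,590),interpolation=cv2.INTER_CUBIC))
E
```

```text
pose [0.5103 0.1647 0.148 ] yaw -0.4208 t 8.8 F [-0.62  1.28 -0.43] gap 0.0118
shift [-0.0043 -0.0015  0.0899] turn [-0.0004 -0.0011 -0.0007] rows 0.36003405899305074 0.014024423807978938
[-0.0877023   0.05977044 -0.01515092]
```

View pics/p2c.png

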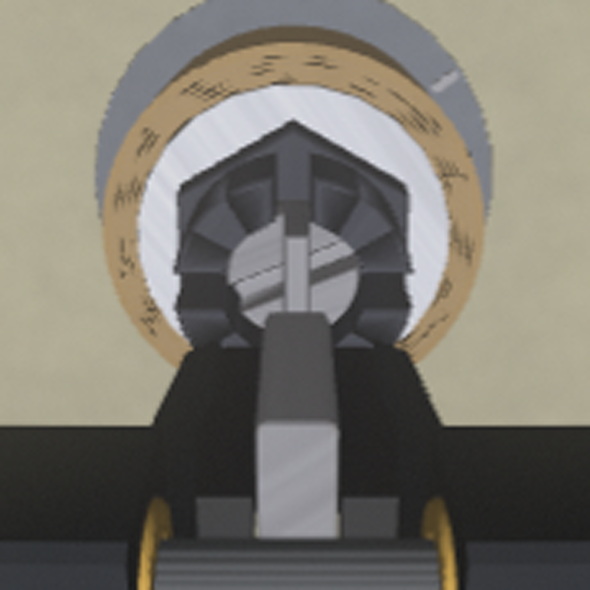

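View pics/s2c.png

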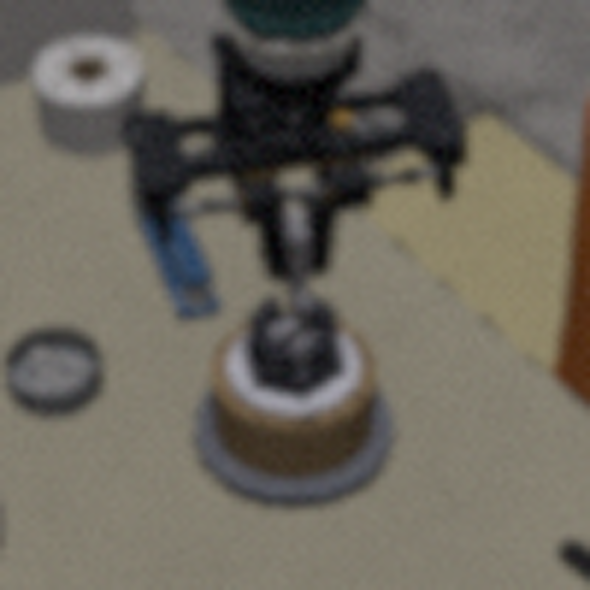

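The blade lines up with the slot, within about 0.6 mm. I'll apply the small correction (-0.8 mm in tool x) and go down in small steps.

Emit:
apply_moves --pt "-0.004 -0.002 0.03 0 0 0 1" --pt "-0.004 -0.002 0.06 0 0 0 1" --pt "-0.004 -0.002 0.075 0 0 0 1" --pt "-0.004 -0.002 0.085 0 0 0 1" --pt "-0.004 -0.002 0.09 0 0 0 1" --pt "-0.004 -0.002 0.09 0 0 0 1"

```text
t: 9.4
ee_pos: [0.5097, 0.1654, 0.1297]
ee_rot: [-3.072, 0.656, -0.002]
wrist_force: [0.2, 0.2, -1.4]
finger_gap: 0.0118
```

```bash
python3 - <<'E'
from ana import *
plan((.5097,.1653,.1245),np.radians(-24.05)); print(get_obs()['torque'])
E
```

```text
pose [0.5097 0.1654 0.1297] yaw -0.4208 t 9.4 F [ 0.19  0.22 -1.38] gap 0.0118
shift [0.0002 0.0002 0.026 ] turn [-0.0002 -0.0009 -0.0007] rows 0.10413663629726316 0.011655563375476583
[-0.09297657  0.07871293  0.00522764]
```

Emit:
apply_moves --pt "0 0 0.01 0 0 0 1" --pt "0 0 0.018 0 0 0 1" --pt "0 0 0.024 0 0 0 1" --pt "0 0 0.024 0 0 0 1"

```text
t: 9.8
ee_pos: [0.5095, 0.1653, 0.1246]
ee_rot: [3.072, -0.656, 0.002]
wrist_force: [-0.1, 0.3, -0.2]
finger_gap: 0.0117
```

Emit:
apply_moves --pt "0 0 0.003 0 0 0 1" --pt "0 0 0.006 0 0 0 1" --pt "0 0 0.006 0 0 0 1"

```text
t: 10.1
ee_pos: [0.5095, 0.1653, 0.1234]
ee_rot: [3.072, -0.656, 0.002]
wrist_force: [-0.0, -0.3, -1.3]
finger_gap: 0.0116
```

```bash
python3 - <<'E'
from ana import *
for i in range(2):
    o,im,de=snap('wrist','p3'); plan((.5097,.1653,.1235),np.radians(-24.05)); print(o['wrist_force'])
E
```

```text
pose [0.5095 0.1653 0.1234] yaw -0.4208 t 10.15 F [ 0.29  0.21 -1.32] gap 0.0122
shift [ 0.001  -0.0004 -0.0004] turn [-0.     -0.0006 -0.0007] rows 0.004715510848635496 0.009649604599006751
[-0.03775464 -0.32550838 -1.2663725 ]
pose [0.5095 0.1653 0.1235] yaw -0.4208 t 10.2 F [-0.47  0.43 -1.97] gap 0.0118
shift [ 0.0008 -0.0004 -0.0001] turn [-0.0001 -0.0007 -0.0007] rows 0.0036359327810568734 0.009964585265234291
[ 0.29234363  0.20537231 -1.32385659]
```

Emit:
apply_moves --pt "0 0 0.0025 0 0 0 1" --pt "0 0 0.0025 0 0 0 1"

```text
t: 10.4
ee_pos: [0.5096, 0.1654, 0.1232]
ee_rot: [3.072, -0.656, 0.002]
wrist_force: [-1.4, 0.0, 0.0]
finger_gap: 0.0122
```

Emit:
apply_moves --pt "0 0 0.0025 0 0 0 1" --pt "0 0 0.0025 0 0 0 1"

```text
t: 10.6
ee_pos: [0.5098, 0.1654, 0.1231]
ee_rot: [-3.072, 0.656, -0.002]
wrist_force: [-0.6, 0.4, 1.8]
finger_gap: 0.0117
```

Emit:
apply_moves --pt "0 0 0.0025 0 0 0 1" --pt "0 0 0.0025 0 0 0 1"

```text
t: 10.8
ee_pos: [0.5098, 0.1654, 0.1229]
ee_rot: [-3.072, 0.656, -0.003]
wrist_force: [-0.7, -0.4, 2.3]
finger_gap: 0.0117
```

Contact is at TCP z of about 0.123, with about 3 N net, so the blade is in the nut slots and resting on the spindle end. Now a slow clockwise turn about the nut axis, in stages.

Emit:
apply_moves --pt "0 0 0 0 0 0.03 1" --pt "0 0 0 0 0 0.06 1" --pt "0 0 0 0 0 0.09 1" --pt "0 0 0 0 0 0.12 1" --pt "0 0 0 0 0 0.15 1" --pt "0 0 0 0 0 0.15 1"

```text
t: 11.4
ee_pos: [0.5099, 0.1656, 0.1231]
ee_rot: [-2.973, 1.012, -0.003]
wrist_force: [-1.5, -0.2, 3.6]
finger_gap: 0.0115
```

```bash
python3 - <<'E'
from ana import *
o,im,de=snap('wrist','r1'); plan((.5097,.1654,.1230),np.radians(-93)); print(get_obs()['torque'],o['torque'])
cv2.imwrite('pics/r1c.png',cv2.resize(im[130:310,168:348,::-1],(590,590),interpolation=cv2.INTER_CUBIC))
E
python3 hand.py r1; python3 nut.py r1 .5097 .1654
```

```text
pose [0.51   0.1656 0.1231] yaw -0.6553 t 11.45 F [-1.44  0.11  3.52] gap 0.0116
shift [-0.0005  0.0016  0.0004] turn [-1.300e-03 -5.000e-04  6.162e-01] rows 0.007015676999675381 6.455887504043799
[-0.03703061  0.34934532  0.09353855] [-0.08016759  0.38391377  0.00091974]
tab top 380 mean [ 0.0005 -0.0121 -0.0329] x [-0.0052  0.0062] y [-0.0135 -0.0098] z [-0.0362 -0.0274]
   slope x/y deg -3.17
blade top 234 mean [ 0.0005 -0.0197  0.0067] x [-0.0033  0.004 ] y [-0.0272 -0.0123] z [0.0035 0.0108]
   slope x/y deg -0.16
blade 957 mean [ 0.0003 -0.0206  0.019 ] x [-0.0114  0.0118] y [-0.0273 -0.0103] z [0.0044 0.0326]
   slope x/y deg -4.24
tabtop 1334 [ 0.0004 -0.0059 -0.0353] x [-0.0111  0.0111] y [-0.0132  0.0049]
[[-31.8347  57.96     0.5289   0.1535]
 [142.6507  49.38     0.4915   0.1793]]
spindle slot -7.62 mid [0.5138 0.1657] width~ 7.179535076365587
spindle top z 0.09239351
```

View pics/r1c.png

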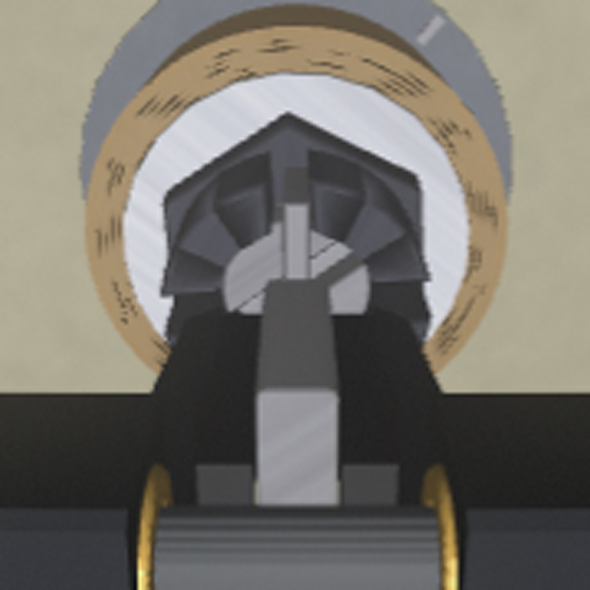

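The nut follows, trailing by about 3° of clearance as expected. I'll lift 0.4 mm to ease the press and continue.

Emit:
apply_moves --pt "0 0 -0.002 0 0 0.03 1" --pt "0 0 -0.002 0 0 0.07 1" --pt "0 0 -0.002 0 0 0.12 1" --pt "0 0 -0.002 0 0 0.17 1" --pt "0 0 -0.002 0 0 0.22 1" --pt "0 0 -0.002 0 0 0.27 1" --pt "0 0 -0.002 0 0 0.32 1" --pt "0 0 -0.002 0 0 0.37 1" --pt "0 0 -0.002 0 0 0.42 1" --pt "0 0 -0.002 0 0 0.46 1" --pt "0 0 -0.002 0 0 0.48 1" --pt "0 0 -0.002 0 0 0.48 1"

```text
t: 12.65
ee_pos: [0.5099, 0.1656, 0.1231]
ee_rot: [-2.393, 2.033, -0.002]
wrist_force: [-0.1, 1.5, -0.3]
finger_gap: 0.0117
```

```bash
python3 - <<'E'
from ana import *
o,im,de=snap('wrist','r2'); plan((.5097,.1654,.1230),np.radians(-93)); print(get_obs()['torque'],o['torque'])
cv2.imwrite('pics/r2c.png',cv2.resize(im[130:310,168:348,::-1],(590,590),interpolation=cv2.INTER_CUBIC))
E
python3 hand.py r2; python3 nut.py r2 .5097 .1654
```

```text
pose [0.5098 0.1656 0.1231] yaw -1.4079 t 12.7 F [-0.74  1.22 -0.35] gap 0.0117
shift [0.0009 0.0008 0.0004] turn [-0.0011  0.      0.137 ] rows 0.004993795853656982 1.4355518455420637
[0.05180687 0.18089342 0.07957874] [0.09434224 0.20988303 0.03158829]
tab top 415 mean [ 0.0009 -0.0123 -0.0331] x [-0.005   0.0068] y [-0.0139 -0.0096] z [-0.0364 -0.0273]
   slope x/y deg -2.65
blade top 229 mean [ 0.0009 -0.0202  0.0068] x [-0.002   0.0041] y [-0.0276 -0.013 ] z [0.0035 0.0107]
   slope x/y deg 0.61
blade 943 mean [ 0.0002 -0.0211  0.019 ] x [-0.0116  0.0115] y [-0.0276 -0.0103] z [0.0047 0.0325]
   slope x/y deg -7.65
tabtop 1347 [ 0.0004 -0.0064 -0.0353] x [-0.0111  0.0112] y [-0.0136  0.0044]
[[-74.074   57.75     0.5159   0.1437]
 [ 98.9908  50.08     0.5061   0.188 ]]
spindle slot -13.31 mid [0.5162 0.1625] width~ 11.918366472440079
spindle top z 0.09258754
```

View pics/r2c.png

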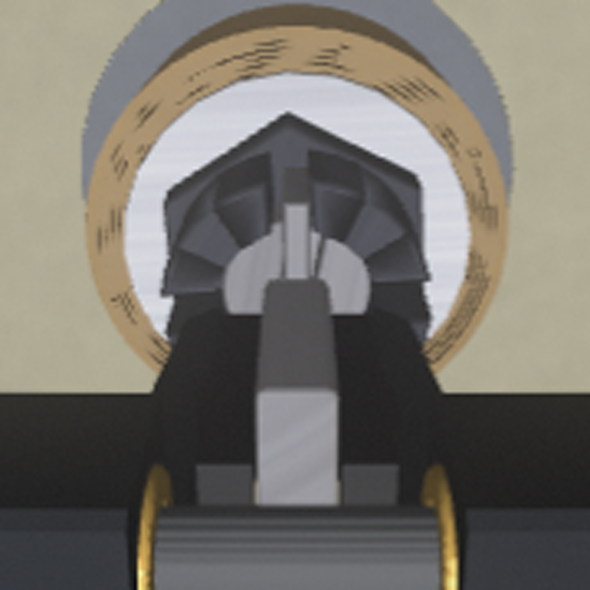

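Key is at +9.3°. I'll turn it to about -3.3°, which puts the nut slots close to -0.5° against the spindle slot at -1.2°.

Emit:
apply_moves --pt "0 0 0 0 0 0.03 1" --pt "0 0 0 0 0 0.06 1" --pt "0 0 0 0 0 0.09 1" --pt "0 0 0 0 0 0.12 1" --pt "0 0 0 0 0 0.14 1" --pt "0 0 0 0 0 0.14 1" --pt "0 0 0 0 0 0.14 1"

```text
t: 13.4
ee_pos: [0.5098, 0.1656, 0.123]
ee_rot: [-2.158, 2.281, -0.002]
wrist_force: [-0.7, 0.6, 1.3]
finger_gap: 0.0117
```

```bash
python3 - <<'E'
from ana import *
o,im,de=snap('wrist','r3'); plan((.5097,.1654,.1230),np.radians(-93.3)); print(get_obs()['torque'],o['torque'])
cv2.imwrite('pics/r3c.png',cv2.resize(im[130:310,168:348,::-1],(590,590),interpolation=cv2.INTER_CUBIC))
E
python3 hand.py r3; python3 nut.py r3 .5097 .1654
```

```text
pose [0.5098 0.1657 0.123 ] yaw -1.6266 t 13.45 F [-0.11 -0.01  0.04] gap 0.0116
shift [0.0013 0.0006 0.0001] turn [-0.0011  0.0002  0.0011] rows 0.005775771570866714 0.016892147815874125
[0.15057687 0.22473638 0.12194203] [0.08627218 0.19834918 0.02078671]
tab top 434 mean [ 0.001  -0.0123 -0.0332] x [-0.0068  0.0086] y [-0.0142 -0.0095] z [-0.0375 -0.0273]
   slope x/y deg 2.88
blade top 227 mean [ 0.001  -0.0203  0.0067] x [-0.002   0.0051] y [-0.0278 -0.0128] z [0.0034 0.0108]
   slope x/y deg 0.91
blade 951 mean [ 0.0003 -0.0211  0.0191] x [-0.0116  0.0115] y [-0.0278 -0.0102] z [0.0048 0.0326]
   slope x/y deg -4.3
tabtop 1346 [ 0.0004 -0.0066 -0.0353] x [-0.0112  0.0111] y [-0.0139  0.0044]
[[-86.4028  57.44     0.5111   0.1429]
 [ 86.2939  49.94     0.5112   0.1882]]
spindle slot 26.2 mid [0.5141 0.166 ] width~ 16.16672774934747
spindle top z 0.092583396
```

View pics/r3c.png

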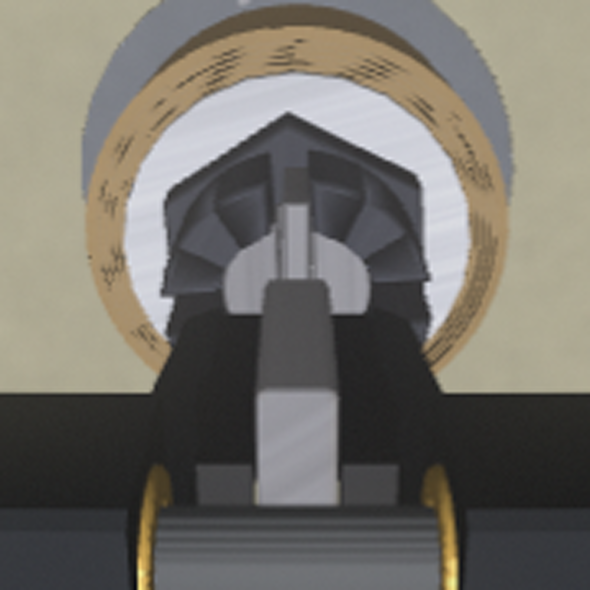

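The spindle slot edges now show evenly on both sides of the blade, at (280,250) and (312,250) in the crop. I'll lower gently.

Emit:
apply_moves --pt "0 0 0.003 0 0 0 1" --pt "0 0 0.006 0 0 0 1" --pt "0 0 0.006 0 0 0 1"

```text
t: 13.75
ee_pos: [0.51, 0.1656, 0.1217]
ee_rot: [-2.158, 2.281, -0.002]
wrist_force: [-1.0, -0.2, -0.4]
finger_gap: 0.0121
```

Emit:
apply_moves --pt "0 0 0.004 0 0 0 1" --pt "0 0 0.008 0 0 0 1" --pt "0 0 0.01 0 0 0 1" --pt "0 0 0.01 0 0 0 1"

```text
t: 14.15
ee_pos: [0.51, 0.1656, 0.1197]
ee_rot: [-2.158, 2.281, -0.002]
wrist_force: [0.0, 0.3, 0.6]
finger_gap: 0.0118
```

Emit:
apply_moves --pt "0 0 0.005 0 0 0 1" --pt "0 0 0.01 0 0 0 1" --pt "0 0 0.01 0 0 0 1"

```text
t: 14.45
ee_pos: [0.5101, 0.1656, 0.1175]
ee_rot: [-2.158, 2.281, -0.002]
wrist_force: [0.5, 0.8, -0.4]
finger_gap: 0.0118
```

```bash
python3 - <<'E'
from ana import *
for i in range(3):
    o,im,de=snap('wrist','r4'); print(o['wrist_force'].round(2),o['torque'].round(3),o['ee_pos'].round(4))
E
python3 nut.py r4 .5097 .1654
```

```text
[ 0.54  0.83 -0.38] [0.14  0.036 0.096] [0.5101 0.1656 0.1175]
[ 0.43  0.74 -0.17] [ 0.095 -0.     0.036] [0.5101 0.1656 0.1175]
[0.19 0.44 0.25] [ 0.068 -0.018  0.096] [0.5101 0.1656 0.1176]
[[-85.1139  46.49     0.5117   0.1425]
 [ 85.7081  38.68     0.5115   0.1888]]
spindle slot 30.85 mid [0.5178 0.1668] width~ 10.363628092535853
spindle top z 0.09257665
```

The key is sinking freely at about 1 N, and the spindle is not pushed down (its end still reads z 0.0926). Continuing.

Emit:
apply_moves --pt "0 0 0.005 0 0 0 1" --pt "0 0 0.01 0 0 0 1" --pt "0 0 0.015 0 0 0 1" --pt "0 0 0.015 0 0 0 1"

```text
t: 15.0
ee_pos: [0.5101, 0.1656, 0.1144]
ee_rot: [-2.158, 2.281, -0.002]
wrist_force: [1.1, 0.9, 0.0]
finger_gap: 0.0114
```

Emit:
apply_moves --pt "0 0 0.004 0 0 0 1" --pt "0 0 0.006 0 0 0 1" --pt "0 0 0.006 0 0 0 1"

```text
t: 15.3
ee_pos: [0.5101, 0.1657, 0.1132]
ee_rot: [-2.158, 2.281, -0.002]
wrist_force: [0.7, 0.4, 1.3]
finger_gap: 0.0117
```

Emit:
apply_moves --pt "0 0 0.002 0 0 0 1" --pt "0 0 0.002 0 0 0 1"

```text
t: 15.5
ee_pos: [0.5102, 0.1657, 0.1132]
ee_rot: [-2.158, 2.281, -0.002]
wrist_force: [0.2, -1.0, 4.0]
finger_gap: 0.0113
```

```bash
python3 - <<'E'
from ana import *
for i in range(3):
    o,im,de=snap('wrist','r5'); print(o['wrist_force'].round(2),o['torque'].round(3),o['ee_pos'].round(4))
E
python3 nut.py r5 .5097 .1654
```

```text
[ 0.19 -1.04  4.03] [0.036 0.331 0.093] [0.5102 0.1657 0.1132]
[-0.3  -0.22  4.89] [0.068 0.345 0.06 ] [0.5102 0.1657 0.1131]
[-0.76 -1.02  3.69] [0.025 0.338 0.096] [0.5102 0.1657 0.1132]
[[-84.7709  37.66     0.5118   0.142 ]
 [ 85.9143  30.35     0.5114   0.1896]]
spindle slot 31.37 mid [0.5189 0.1672] width~ 8.308737880323124
spindle top z 0.09253619
```

Seated at z 0.1132, exactly 10 mm below the first contact at 0.1232: fully home. I'll ease the press and release.

Emit:
apply_moves --pt "0 0 -0.002 0 0 0 1" --pt "0 0 -0.002 0 0 0 1" --pt "0 0 -0.002 0 0 0 1" --newtons 5

```text
t: 15.95
ee_pos: [0.5101, 0.1657, 0.1132]
ee_rot: [-2.158, 2.281, -0.002]
wrist_force: [1.2, 0.4, 0.1]
finger_gap: 0.0121
```

Emit:
apply_moves --pt "0 0 0 0 0 0 0.6" --pt "0 0 0 0 0 0 0.4" --pt "0 0 0 0 0 0 0.2" --pt "0 0 0 0 0 0 0.2" --pt "0 0 0 0 0 0 0.2"

```text
t: 16.45
ee_pos: [0.5101, 0.1657, 0.1132]
ee_rot: [-2.157, 2.281, -0.002]
wrist_force: [-0.2, -0.1, 0.7]
finger_gap: 0.0352
```

Emit:
apply_moves --pt "0 0 -0.1 0 0 0 0.2" --pt "0 0 -0.3 0 0 0 0.2" --pt "0 0 -0.5 0 0 0 0.2" --pt "0 0 -0.5 0 0 0 0.2" --pt "0 0.2 -0.5 0 0 0 0.2" --pt "0 0.3 -0.5 0 0 0 0" --pt "0 0.3 -0.5 0 0 0 0" --pt "0 0.3 -0.5 0 0 0 0"

```text
t: 17.25
ee_pos: [0.45, 0.169, 0.2128]
ee_rot: [-2.158, 2.28, -0.003]
wrist_force: [-0.1, 0.2, 0.4]
finger_gap: 0.0439
```

```bash
python3 - <<'E'
from ana import *
o,im,de=snap('wrist','f1'); print(o['wrist_force'].round(2),o['ee_pos'].round(4),o['t'])
P,im,de,T=cloud('f1'); Z=P[:,:,2]
for lo,hi,nm in [(.14,.156,'tab'),(.1035,.112,'blade')]:
    m=(Z>lo)&(Z<hi)&(de>0)&(np.hypot(P[:,:,0]-.5097,P[:,:,1]-.1654)<.035); q=P[m]
    print(nm,m.sum(),q.mean(0),np.percentile(q[:,2],[50,90]),cv2.minAreaRect((q[:,:2]*1000).astype(np.float32)))
y,x=w2px([[.5097,.1654,.11]],'wrist',T)[0][::-1].astype(int); print(x,y)
y0=max(y-90,0);x0=max(x-90,0); cv2.imwrite('pics/f1c.png',cv2.resize(im[y0:y0+180,x0:x0+180,::-1],(590,590),interpolation=cv2.INTER_CUBIC))
E
python3 nut.py f1 .5097 .1654
```

```text
[-0.09  0.15  0.42] [0.45   0.169  0.2128] 17.25
tab 556 [0.51127472 0.1646773  0.14843683] [0.14851183 0.14941939] ((510.7471923828125, 164.7064208984375), (11.570937156677246, 26.22740936279297), 87.01007843017578)
blade 294 [0.51367132 0.16532359 0.10512188] [0.10470511 0.10715869] ((509.90142822265625, 165.2670440673828), (51.65190124511719, 51.63470458984375), 60.49905014038086)
257 122
[[-88.0483  66.98     0.5105   0.1431]
 [ 88.8733  68.76     0.5101   0.1878]]
spindle slot 89.82 mid [0.5097 0.1653] width~ 18.44946393335343
spindle top z 0.09268241
```

View pics/f1c.png

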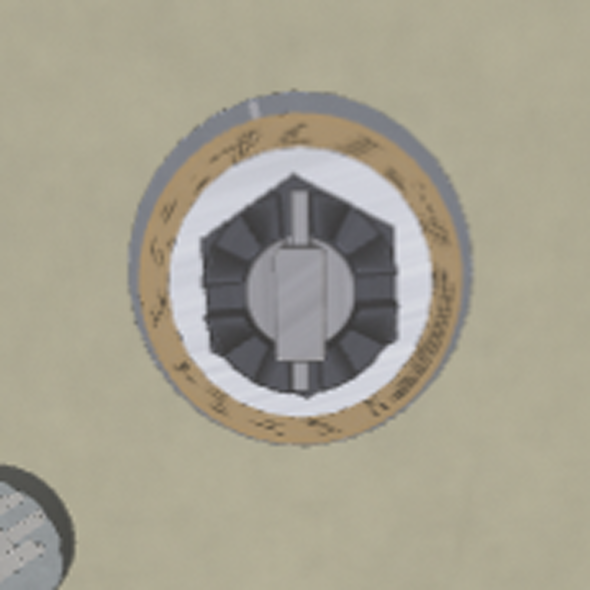

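```bash
python3 - <<'E'
from h import *
snap('scene','s9'); print(job_done()); 
im,_,_=load('s9');cv2.imwrite('pics/s9c.png',cv2.resize(im[90:300,190:400,::-1],(590,590),interpolation=cv2.INTER_CUBIC))
E
```

```text
the job is handed in; nothing more can be done
None
```

View pics/s9c.png

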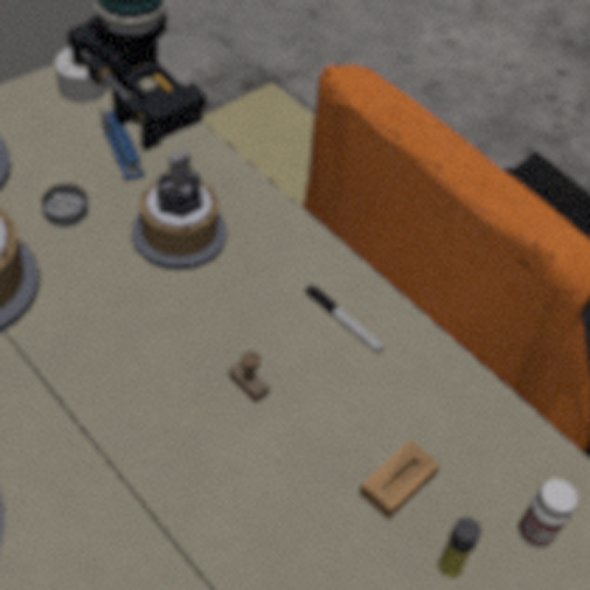

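The job is done and handed in at about 17.3 s of the 61 s allowed. I drew the key from its rest and set it in the smallest stand's slot pair that needed about 67° clockwise. I turned the nut until those slots met the spindle slot, then lowered the key and released it upright.

**Sinking:** the key went down 10 mm from its first contact on the spindle end, to a foot height of about 82.5 mm. That matches fully home. The peak press was about 5–6 N, briefly at the bottom, before I eased off. It was about 5 N at one point during the turn; both are a little over the 3.5 N at which the spindle begins to yield, though its end still measured at its unpressed height.

**Last checks:** the spindle slot lies at about -1.2°, the nut slots at about +0.5° and the key at about -3°. So the nut stopped about 1.7° short of exact alignment, within the play of the slots, and was not turned past it. The final scene picture shows the key upright, the gripper clear of it, and no visible change in the bystanders.

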